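# Drive the lens cell out of an eyepiece barrel

### The arm

A 6-joint arm with a two-finger parallel gripper is mounted at the origin on the work surface. World frame = base frame: x ahead of the robot, y to its left, z up, the work surface at z = 0. Lengths are in m, angles in degrees, forces in N, time in s.
With the tool pointing down it reaches from about 0.375 to 0.9 m from the base axis. Payload 3.1 kg.
Tool frame: the origin (TCP) lies on the centre line of the jaws, within the pads' length; the fingertips stand 25 mm ahead of it and the grasp point (between the pads) lies 6 mm ahead of it; z points along the fingers, y is the line along which they close (so a half turn about z gives the same grasp; the last joint's range is limited). The gripper opens to 87 mm and grips with 3 to 60 N. Pads are 19 mm wide; open, the fingers measure 117 mm over their backs; the gripper's body (75 mm by 190 mm) begins 51 mm behind the grasp point.
Start: joints at [-82.592, 30.224, 82.088, -0, 67.689, -10.227], TCP at [0.189, -0.596, 0.248] pointing down, gripper open.
Joint ranges: [-176.69, 176.69], [-43.24, 126.21], [12.49, 139.97], [-82, 262], [0, 151.66], [-163.58, 163.58]. Speed limits (degrees/s): [159.86, 159.86, 180, 180, 180, 180].

### API

Orientations are given as a 3x3 rotation matrix whose columns are the frame's x, y, z axes.
In Python, from rig import bot, cams, models gives the robot as it stands. The module is installed in compiled form; this text tells all that it offers.
- The arm moves only by the shell command python3 -m handwheel 'ROWS' [OPENING]. ROWS is JSON, a list of rows, each a list of 6 numbers: the shift along the world's x, y, z each as a share of 1 m, from -1 to 1, then the turn, a rotation vector about the world's x, y, z each as a share of 2 rad, from -1 to 1. In form: [[dx, dy, dz, wx, wy, wz], ...]. A call has exactly 8 rows; each row is the pose to reach, as a shift and turn from the pose commanded when the call began; what a row does not reach only later rows make up. A row lasts 1/12 s, in which the tool goes at most 41.7 mm and 7.16 degrees, less where a joint would pass 70% of its speed; a pose out of reach is approached as far as the arm can. A call with a number of a shift or a turn outside -1 to 1 is refused whole. A call with a gripper value outside its range is refused whole. OPENING is the opening, from -1 (shut) to 1 (fully open), so that 0 is half open, set as the call begins (- or left out, the last holds). The fingers move at their own pace and stop on an object; the grip force is fixed at half the most. Time passes only in rows, so rows that repeat a pose let the fingers close, or fill a call up. It gives the time, the measured TCP pose, the force, the opening and the grip force at its end, in the units of the state.
- bot.read_state(): the state, without advancing time (a new reading comes with each control period).
- cams.capture(name): name is "scene" or "top" or "wrist"; returns (picture, depth): 420x560x3 uint8, blue, green, red; 420x560 float32, m along the optical axis (not along the pixel's ray), 0 where there is no reading.
- cams.calibration(name): a dict with "mtx" (3x3 intrinsics, pixels), "R" (3x3) and "t" (3): a world point X has camera coordinates R X + t; the wrist camera has in their place "tool_from_camera" (4x4, takes a point from camera to tool coordinates, whose origin is the TCP and whose axes are the flange's). Camera axes: x right, y down, z forward; pixel columns grow to the right and rows downward; lengths in m; the calibration is good to about 2 mm. A picture is of the moment at which its call begins: read the wrist's pose just before it. calibration takes no time and is no camera call.
- bot.hand_in(): hands the job in; it is judged then, once.
Trained networks look in the newest picture that a camera, given by its name, has taken for a name from the list of things; names that differ only in an ending like _2 or _b are one class to them, and where a whole thing is asked for, a point or a joint stands for the part that bears it (a point fixed in the world has none). Each returns a list of dicts, best first, with "conf" (0 to 1); they miss things now and then, are a little off and sometimes report something else, mostly with a low value. They report only what shows in the picture. A call takes as long as a camera call. They do not tell look-alikes from the thing itself.
- models.spot_in(query, camera): "position" ([column, row] in pixels, amid what is visible of it).
- models.tip_of(query, camera): "position" ([column, row] in pixels: a listed point, or the origin of a listed thing).
The state is a dict: "time_s": time; "joint_positions": joint angles; "qvel": joint speeds; "tau": joint torques, N m; "position": TCP position; "tcp_rot": TCP orientation; "force": force on the tool from outside, world axes, zero at the start; "moment": the same for the moment, N m; "opening": opening from 0.0 (shut) to 1.0 (fully open); "grasp_force": force on a finger pad.
Only numpy, scipy, OpenCV 4.12 (cv2) and the standard library are available. Lean on these libraries where they do the work, as an engineer would, in place of code of your own. Each camera call takes 0.05 s, during which the arm holds its last target. There are 200 camera calls.

### The job

Take the long ejector rod with the plain round handle out of the tool rack, lower it into the flared mouth of the eyepiece barrel on the knock-out stand and push the seated lens cell down until it is fully out of the barrel and resting on the rubber pad below. Then let go and leave the rod standing in the barrel; leave the short rod in its place in the rack.

Things in the scene. Friction and masses are not known exactly. Their poses are not given: they have to be found in the camera images.
- ejector_rod: Long steel rod: shaft 16 mm thick, 100 mm long, topped by a black round handle 30 mm thick, 40 mm tall; 0.2 kg. Origin: centre of its lower tip; z up along it. It stands upright, tip 6 mm above the table, in a 24 mm deep hole of a white rack 30 mm tall holding three upright tools in a row, 75 mm apart, in any order: this, the short rod, a T-bar spanner. Close the fingers across the row.
- short_rod: Short rod, not to be used: same 16 mm shaft and 30 mm black round handle, but the shaft is only 50 mm long (90 mm overall), too short to drive the cell out. Origin: centre of its lower tip; z up along it. It stands upright in the same rack, tip 6 mm above the table.
- knockout_stand: Fixed stand, grey base 110x110x20 mm. Origin: centre of its underside, on the table; z up is the axis of the dark upright eyepiece barrel. Bore 22 mm wide, from 47 to 93 mm above the table; above it a funnel widens to a 44 mm mouth (60 mm outside), rim 113 mm above the table. Under the barrel a rubber pad, top 30 mm above the table. Two posts at +y and -y end at 90 mm.
- lens_cell (a joint): Travel down (m) of the lens cell, a brass disc 20 mm wide, 14 mm tall, tight in the lower bore, seen down the funnel. At 0 its top is 74 mm above the table; it starts at 0 to 0.010. From 0.027 it is clear of the barrel; at 0.030 it rests on the pad, top 44 mm above the table. Held by friction: 8 to 12 N pushes it, it stays where pushed, and the rod's own weight does not move it.
Mind the look-alikes: they are no part of the job. What is shaped like the ejector_rod but blue or yellow is not meant. What is shaped like the knockout_stand but blue is not meant.

How it is judged (in metres and radians):
On the way, in this order (a step that is already met when the one before it is completed fails the run):
1. the ejector rod's tip is in the barrel, above the cell, before the cell has been driven (horizontal distance between ejector_rod and knockout_stand below 0.015 m and height (world z) of ejector_rod below 0.105 m and value of joint lens_cell below 0.02 m), for 0.05 s.
2. the ejector rod has driven the cell clear of the barrel (value of joint lens_cell above 0.027 m and horizontal distance between ejector_rod and knockout_stand below 0.015 m and height (world z) of ejector_rod below 0.065 m), for 0.05 s.
At the end, for the whole second after the job is handed in: The cell is driven at least 27 of its 30 mm, clear of the barrel; the ejector rod stands released and at rest in the bore (tip within 15 mm of its axis, under 65 mm above the table, leaning under 17 degrees); the short rod is within 20 mm of its start, leaning under 17 degrees (all of step 2 and angle between each of ejector_rod, short_rod's own z axis and vertical below 0.3 rad and linear speed of ejector_rod below 0.03 m/s and distance of short_rod from where it was at the start of the episode below 0.02 m); the robot touches nothing.
It fails at once if the short rod is taken out of or knocked from its rack hole (distance of short_rod from where it was at the start of the episode above 0.03 m or angle between short_rod's own z axis and vertical above 0.4 rad).
It also fails if it takes over 43 s, if anything falls off the work surface, if the arm or the gripper's body presses on something with over 40 N, if the wrist force passes 120 N, or if a joint passes its speed limit or range.

## Working session

There is one attempt and no reset: what is moved stays moved. The work goes in short steps, Python scripts to look and compute and a shell command to move; the robot and the scene stay as the last step left them, time stands still between calls to the robot, and variables do not carry over. Pictures are saved under pics/ and viewed, at most 10 in all, crops included, and the job is handed in when it is done.

```bash
mkdir -p pics; cat > h.py <<'E'
import numpy as np, cv2
from rig import bot, cams, models
def cam(name):
    c=cams.calibration(name); 
    if name!='wrist': return np.array(c['mtx']),np.array(c['R']),np.array(c['t']).ravel()
    s=bot.read_state(); T=np.eye(4);T[:3,:3]=s['tcp_rot'];T[:3,3]=s['position']
    M=np.linalg.inv(T@np.array(c['tool_from_camera'])); return np.array(c['mtx']),M[:3,:3],M[:3,3]
def ray(K,R,t,p):
    d=R.T@np.linalg.solve(K,[p[0],p[1],1.]); return -R.T@t,d
def at_z(C,p,z):
    o,d=ray(*C,p); return o+d*(z-o[2])/d[2]
def cloud(C,D):
    K,R,t=C; v,u=np.indices(D.shape); P=np.stack([(u-K[0,2])/K[0,0]*D,(v-K[1,2])/K[1,1]*D,D],-1)
    return (P-t)@R
E
python3 - <<'E'
from h import *
ims=[]
for n in ['scene','top']:
    C=cam(n); im,D=cams.capture(n); P=cloud(C,D); cv2.imwrite(f'pics/{n}0.png',im); np.savez(f'{n}0.npz',P=P,im=im,D=D)
    for q in ['ejector_rod','short_rod','knockout_stand','lens_cell']:
        for r in models.spot_in(q,n)[:6]:
            u,v=map(int,map(round,r['position'])); print(n,q,round(r['conf'],2),(u,v),P[v,u].round(3))
s=bot.read_state(); print(s['time_s'],s['tcp_rot'],s['opening'],s['force'])
E
```

```text
scene ejector_rod 0.89 (308, 192) [0.601 0.063 0.108]
scene ejector_rod 0.79 (278, 197) [0.569 0.01  0.108]
scene ejector_rod 0.56 (283, 166) [0.511 0.094 0.122]
scene short_rod 0.81 (312, 159) [0.477 0.242 0.069]
scene knockout_stand 0.97 (191, 258) [ 0.505 -0.163  0.031]
scene knockout_stand 0.76 (294, 264) [ 0.662 -0.055  0.033]
top ejector_rod 0.7 (267, 214) [0.556 0.021 0.14 ]
top ejector_rod 0.6 (240, 198) [0.59  0.068 0.139]
top ejector_rod 0.5 (224, 250) [0.497 0.102 0.146]
top short_rod 0.86 (154, 276) [0.399 0.027 0.863]
top short_rod 0.31 (363, 242) [ 0.498 -0.161  0.073]
top knockout_stand 0.89 (356, 246) [ 0.487 -0.138  0.112]
top knockout_stand 0.57 (298, 177) [ 0.645 -0.05   0.059]
0.5 [[ 9.53024281e-01  3.02893907e-01 -7.66813050e-06]
 [ 3.02893907e-01 -9.53024278e-01  8.54317962e-05]
 [ 1.85688560e-05 -8.37412062e-05 -9.99999996e-01]] 0.9986497750594296 [0.57657181 0.10456612 0.62228516]
```

View pics/scene0.png

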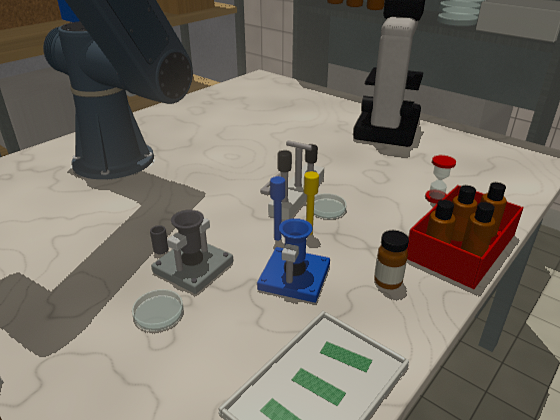

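View pics/top0.png

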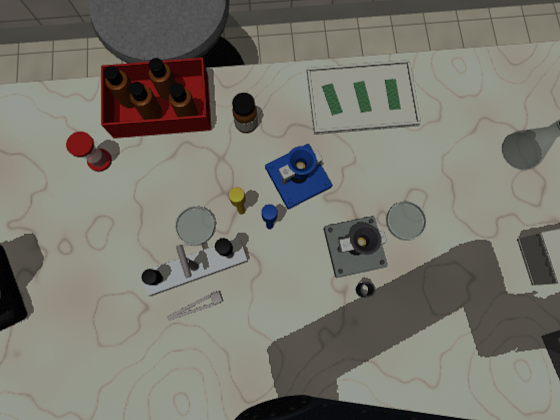

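The scene view shows the grey stand at (190,255), the blue look-alike stand at (294,265), blue and yellow rods at (278,205) and (312,190), and the rack with two black handles. In the top view, the candidates are black handle (224,248) at z≈0.146, black handle (151,277), blue (268,214) and yellow (238,199). The first fits the long rod: it is black and its top is at 146 mm. I'll refine it and confirm with a crop.

```bash
python3 - <<'E'
from h import *
d=np.load('top0.npz'); P=d['P']; im=d['im'].astype(int); X,Y,Z=P[...,0],P[...,1],P[...,2]
def reg(u0,u1,v0,v1): m=np.zeros(Z.shape,bool); m[v0:v1,u0:u1]=1; return m
dark=im.max(2)<70
for nm,r,z0,z1 in [('long',reg(208,242,230,268),.13,.16),('shortH',reg(138,168,262,292),.075,.11),('longH_low',reg(208,242,230,268),.075,.11)]:
    m=r&(Z>z0)&(Z<z1); print(nm,m.sum(),P[m].mean(0).round(4) if m.any() else '',np.ptp(P[m],0).round(3) if m.any() else '')
m=reg(335,395,215,280)&(Z>.104)&(Z<.122); Q=P[m]
(c,rad)=cv2.minEnclosingCircle(Q[:,:2].astype(np.float32)); print('rim',m.sum(),c,rad,Q[:,2].mean())
w=reg(130,260,225,300)&(Z>.02)&(Z<.04)&(im.min(2)>110)
b=cv2.minAreaRect(P[w][:,:2].astype(np.float32)); print('rack',b)
g=reg(320,395,210,285)&(Z>.012)&(Z<.028); print('base',cv2.minAreaRect(P[g][:,:2].astype(np.float32)))
o=reg(352,382,278,300)&(Z>.01); print('obst',P[o].mean(0),P[o].max(0),P[o].min(0))
S=np.load('scene0.npz'); P2=S['P']; i2=S['im']
for nm,(u,v) in {'l':(285,162),'s':(312,153)}.items():
    q=P2[v-14:v+14,u-6:u+6].reshape(-1,3); print(nm,np.median(q,0).round(3),q[:,2].max().round(3))
Q=P2[200:260,160:215].reshape(-1,3); Q=Q[(abs(Q[:,2]-.112)<.006)]; print('scene rim',cv2.minEnclosingCircle(Q[:,:2].astype(np.float32)))
a=cv2.resize(i2[130:250,255:335],None,fx=4.5,fy=4.5); b=cv2.resize(d['im'][180:300,130:290].astype(np.uint8),(430,540)[:2]) 
cv2.imwrite('pics/crop.png',np.hstack([a,b]))
E
```

```text
long 233 [0.5034 0.1039 0.1447] [0.029 0.029 0.018]
shortH 242 [0.4659 0.2473 0.0932] [0.029 0.029 0.023]
longH_low 2 [0.5009 0.0943 0.1086] [0.018 0.007 0.001]
rim 496 (0.49780675768852234, -0.1571144312620163) 0.029583634808659554 0.11095505634583774
rack ((0.4860142469406128, 0.17737197875976562), (0.04976041987538338, 0.2095160037279129), 14.48009204864502)
base ((0.48939841985702515, -0.1778375655412674), (0.1356590837240219, 0.15222033858299255), 8.826977729797363)
obst [ 0.40726257 -0.1582951   0.05043116] [0.4220579  0.02708057 0.86316093] [ 0.3928122  -0.17705837  0.01096463]
l [0.509 0.1   0.126] 0.592
s [0.471 0.247 0.069] 0.592
scene rim ((0.4977450370788574, -0.15402978658676147), 0.030933227390050888)
```

View pics/crop.png

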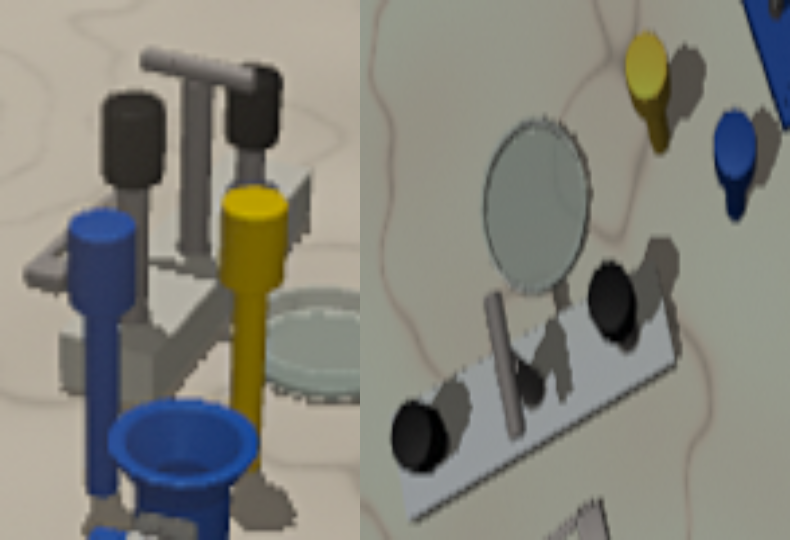

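The crop confirms it. The ejector rod is the tall black handle at the right end of the rack, at (0.503, 0.104). The other black handle, beyond the T-bar, is the short rod, and the blue and yellow rods are look-alikes. The row runs at 14.6°, so the tool needs a yaw of +87°.

```bash
python3 -m handwheel '[[0.314,0.7,0.04,0,0,0.759],[0.314,0.7,0.04,0,0,0.759],[0.314,0.7,0.04,0,0,0.759],[0.314,0.7,0.04,0,0,0.759],[0.314,0.7,0.04,0,0,0.759],[0.314,0.7,0.04,0,0,0.759],[0.314,0.7,0.04,0,0,0.759],[0.314,0.7,0.04,0,0,0.759]]' 1; python3 -c "
from h import *
s=bot.read_state();p=s['position'];y=s['tcp_rot'][:,1] if hasattr(s['tcp_rot'],'shape') else np.array(s['tcp_rot'])[:,1]
print(np.array([.503,.104,.288])-p, 14.6-np.degrees(np.arctan2(y[1],y[0])))"
```

```text
time_s: 1.17
position: [0.326, -0.2901, 0.2653]
tcp_rot: [[0.255, 0.967, 0.001], [0.967, -0.255, -0.001], [-0.0, 0.001, -1.0]]
force: [0.7, 0.5, -0.7]
opening: 1.001
grasp_force: 0.0
[0.17695443 0.39413227 0.02272027] 29.36095901642285
```

```bash
python3 -m handwheel '[[0.177,0.394,0.02,0,0,0.256],[0.177,0.394,0.02,0,0,0.256],[0.177,0.394,0.02,0,0,0.256],[0.177,0.394,0.02,0,0,0.256],[0.177,0.394,0.02,0,0,0.256],[0.177,0.394,0.02,0,0,0.256],[0.177,0.394,0.02,0,0,0.256],[0.177,0.394,0.02,0,0,0.256]]' - >/dev/null; python3 -c "
from h import *
s=bot.read_state();p=np.array(s['position']);y=np.array(s['tcp_rot'])[:,1]
print(p,np.array([.503,.104,.25])-p, 14.6-np.degrees(np.arctan2(y[1],y[0])))"
```

```text
[0.46261601 0.01397107 0.28084967] [ 0.04038399  0.09002893 -0.03084967] 0.3233159718267675
```

```bash
python3 -m handwheel '[[0.04,0.09,-0.03,0,0,0.003],[0.04,0.09,-0.03,0,0,0.003],[0.04,0.09,-0.03,0,0,0.003],[0.04,0.09,-0.03,0,0,0.003],[0.04,0.09,-0.03,0,0,0.003],[0.04,0.09,-0.03,0,0,0.003],[0.04,0.09,-0.03,0,0,0.003],[0.04,0.09,-0.03,0,0,0.003]]' - ; python3 - <<'E'
from h import *
s=bot.read_state();C=cam('wrist');im,D=cams.capture('wrist');P=cloud(C,D);cv2.imwrite('pics/w1.png',im)
Z=P[...,2];m=(Z>.13)&(Z<.16)&(np.hypot(P[...,0]-.503,P[...,1]-.104)<.03)
print(m.sum(),P[m].mean(0),np.ptp(P[m],0),P[m][:,2].max())
m=(Z>.1)&(Z<.2)&(np.hypot(P[...,0]-.486,P[...,1]-.177)<.06)
print('T',m.sum(), P[m].min(0),P[m].max(0))
E
```

```text
time_s: 2.5
position: [0.502, 0.1006, 0.2509]
tcp_rot: [[-0.25, 0.968, 0.001], [0.968, 0.25, -0.0], [-0.0, 0.001, -1.0]]
force: [-0.0, -0.4, -0.4]
opening: 1.004
grasp_force: 0.0
1150 [0.50369197 0.10679366 0.14507023] [0.02926946 0.02917997 0.01793659] 0.1480792998222214
T 1367 [0.45569131 0.11799704 0.10772578] [0.5148687  0.19019087 0.14521371]
```

View pics/w1.png

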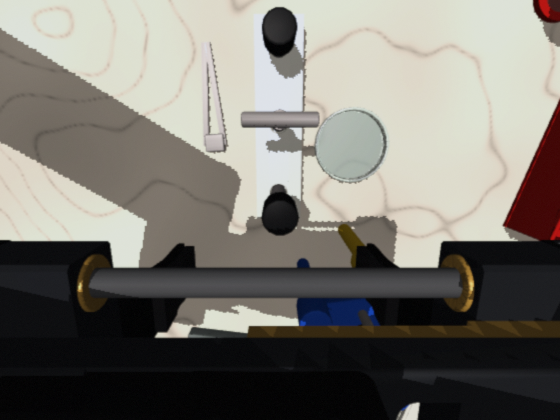

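The wrist view shows the long rod's black handle at (280,213), midway between the fingers. The T-bar at (280,119) and short rod at (280,30) are clear of them. Descending and gripping.

```bash
python3 -m handwheel '[[0.001,0.005,-0.03,0,0,0],[0.001,0.005,-0.06,0,0,0],[0.001,0.005,-0.09,0,0,0],[0.001,0.005,-0.11,0,0,0],[0.001,0.005,-0.119,0,0,0],[0.001,0.005,-0.119,0,0,0],[0.001,0.005,-0.119,0,0,0],[0.001,0.005,-0.119,0,0,0]]' - && python3 -m handwheel '[[0,0,0,0,0,0],[0,0,0,0,0,0],[0,0,0,0,0,0],[0,0,0,0,0,0],[0,0,0,0,0,0],[0,0,0,0,0,0],[0,0,0,0,0,0],[0,0,0,0,0,0]]' -1
```

```text
time_s: 3.22
position: [0.5042, 0.1066, 0.1327]
tcp_rot: [[-0.252, 0.968, 0.003], [0.968, 0.252, -0.0], [-0.001, 0.003, -1.0]]
force: [-0.2, -0.4, 0.7]
opening: 1.0
grasp_force: 0.0
time_s: 3.88
position: [0.503, 0.1069, 0.1313]
tcp_rot: [[-0.252, 0.968, -0.0], [0.968, 0.252, -0.0], [0.0, -0.0, -1.0]]
force: [0.0, -0.0, -0.2]
opening: 0.48
grasp_force: 0.0
```

```bash
python3 -m handwheel '[[0,0,0,0,0,0],[0,0,0,0,0,0],[0,0,0,0,0,0],[0,0,0,0,0,0],[0,0,0,0,0,0],[0,0,0,0,0,0],[0,0,0.01,0,0,0],[0,0,0.02,0,0,0]]' -1; python3 -m handwheel '[[0,0,0.025,0,0,0],[0,0,0.05,0,0,0],[0,0,0.075,0,0,0],[0,0,0.1,0,0,0],[0,0,0.125,0,0,0],[0,0,0.14,0,0,0],[0,0,0.14,0,0,0],[0,0,0.14,0,0,0]]' -
```

```text
time_s: 4.55
position: [0.5026, 0.1068, 0.1515]
tcp_rot: [[-0.252, 0.968, -0.002], [0.968, 0.252, 0.0], [0.0, -0.002, -1.0]]
force: [0.9, -0.2, -1.0]
opening: 0.337
grasp_force: 30.0
time_s: 5.22
position: [0.503, 0.1069, 0.2926]
tcp_rot: [[-0.252, 0.968, 0.002], [0.968, 0.252, -0.0], [-0.001, 0.002, -1.0]]
force: [-0.6, -0.2, -1.8]
opening: 0.338
grasp_force: 30.0
```

```bash
python3 -m handwheel '[[-0.001,-0.04,0,0,0,0],[-0.002,-0.08,0,0,0,0],[-0.003,-0.12,0,0,0,0],[-0.004,-0.16,0,0,0,0],[-0.005,-0.2,0,0,0,0],[-0.005,-0.24,0,0,0,0],[-0.005,-0.262,0,0,0,0],[-0.005,-0.262,0,0,0,0]]' -; python3 -m handwheel '[[0,0,0,0,0,0],[0,0,-0.01,0,0,0],[0,0,-0.02,0,0,0],[0,0,-0.03,0,0,0],[0,0,-0.03,0,0,0],[0,0,-0.03,0,0,0],[0,0,-0.03,0,0,0],[0,0,-0.03,0,0,0]]' -; python3 - <<'E'
from h import *
p=np.array(bot.read_state()['position']);print(p)
out=[]
for n in ['scene','top']:
    C=cam(n);im,D=cams.capture(n);P=cloud(C,D);X,Y,Z=np.moveaxis(P,-1,0);rr=np.hypot(X-p[0],Y-p[1])
    m=(Z>.100)&(Z<.12)&(np.hypot(X-.498,Y+.156)<.04)&(im.max(2)<140);Q=P[m];Q=Q[Q[:,2]>.107]
    print(n,'rim',len(Q),cv2.minEnclosingCircle(Q[:,:2].astype(np.float32)) if len(Q)>5 else '')
    m=(rr<.02)&(Z>.135)&(Z<.215);Q=P[m];print('shaft',len(Q),Q.mean(0) if len(Q) else '',Q[:,2].min() if len(Q) else '')
    for r in models.tip_of('ejector_rod',n)[:3]+models.spot_in('knockout_stand',n)[:2]: print(r)
    u=(C[0]@(C[1]@np.array([p[0],p[1],.14])+C[2]));u=(u/u[2]).astype(int);print(u)
    a=im[max(0,u[1]-65):u[1]+65,max(0,u[0]-65):u[0]+65];out.append(cv2.resize(a,(400,400)))
cv2.imwrite('pics/c2.png',np.hstack(out))
E
```

```text
time_s: 5.88
position: [0.4976, -0.1598, 0.2897]
tcp_rot: [[-0.247, 0.969, -0.002], [0.969, 0.247, -0.001], [-0.001, -0.002, -1.0]]
force: [0.0, -0.0, -1.9]
opening: 0.339
grasp_force: 30.0
time_s: 6.55
position: [0.4985, -0.1549, 0.2617]
tcp_rot: [[-0.253, 0.967, 0.001], [0.967, 0.253, -0.0], [-0.001, 0.001, -1.0]]
force: [0.3, -0.3, -1.0]
opening: 0.337
grasp_force: 30.0
[ 0.49847347 -0.15493967  0.26167415]
scene rim 351 ((0.49650824069976807, -0.155913844704628), 0.03111313283443451)
shaft 377 [ 0.50305278 -0.15885594  0.17729944] 0.1353326628744596
{'position': [187.1, 208.1], 'conf': 0.83}
{'position': [276.3, 240.5], 'conf': 0.81}
{'position': [190.5, 257.9], 'conf': 0.81}
{'position': [295.3, 267.7], 'conf': 0.79}
[185 205   1]
top rim 308 ((0.4980606436729431, -0.15708881616592407), 0.029281867668032646)
shaft 112 [ 0.49609219 -0.15182034  0.17655229] 0.1366373066278072
{'position': [242.5, 208.8], 'conf': 0.85}
{'position': [267.3, 227.2], 'conf': 0.81}
{'position': [368.2, 237.3], 'conf': 0.44}
{'position': [351.4, 245.5], 'conf': 0.93}
{'position': [296.9, 177.9], 'conf': 0.78}
[367 236   1]
```

View pics/c2.png

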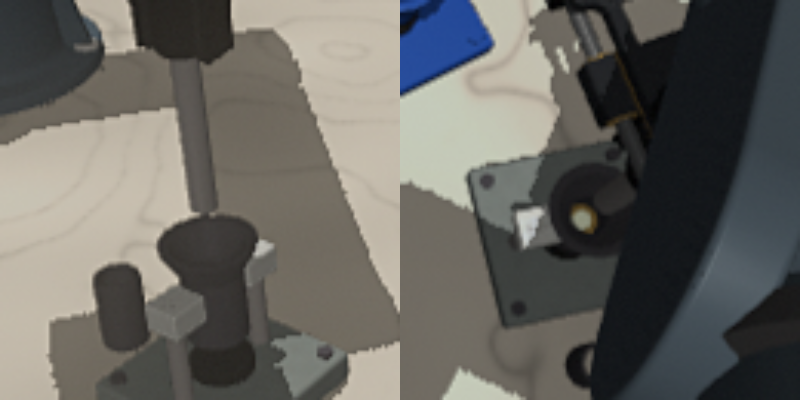

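The crop shows the grey rod tip right above the grey stand's funnel mouth (left panel, tip about (203,210), mouth centre about (207,245)). The rod and funnel axes agree within about 2 mm. Lowering into the funnel.

```bash
python3 -m handwheel '[[-0.001,-0.0015,-0.008,0,0,0],[-0.001,-0.0015,-0.016,0,0,0],[-0.001,-0.0015,-0.024,0,0,0],[-0.001,-0.0015,-0.03,0,0,0],[-0.001,-0.0015,-0.036,0,0,0],[-0.001,-0.0015,-0.042,0,0,0],[-0.001,-0.0015,-0.045,0,0,0],[-0.001,-0.0015,-0.045,0,0,0]]' -; python3 -m handwheel '[[0,0,-0.002,0,0,0],[0,0,-0.004,0,0,0],[0,0,-0.006,0,0,0],[0,0,-0.008,0,0,0],[0,0,-0.01,0,0,0],[0,0,-0.01,0,0,0],[0,0,-0.01,0,0,0],[0,0,-0.01,0,0,0]]' -
```

```text
time_s: 7.52
position: [0.4966, -0.1564, 0.2153]
tcp_rot: [[-0.252, 0.968, -0.002], [0.968, 0.252, 0.001], [0.001, -0.001, -1.0]]
force: [-0.1, -0.2, -0.2]
opening: 0.337
grasp_force: 30.0
time_s: 8.18
position: [0.4971, -0.1567, 0.2064]
tcp_rot: [[-0.252, 0.968, 0.0], [0.968, 0.252, -0.0], [-0.0, 0.0, -1.0]]
force: [0.0, -0.2, -1.4]
opening: 0.336
grasp_force: 30.0
```

```bash
python3 -m handwheel '[[0,0,-0.003,0,0,0],[0,0,-0.006,0,0,0],[0,0,-0.009,0,0,0],[0,0,-0.012,0,0,0],[0,0,-0.015,0,0,0],[0,0,-0.018,0,0,0],[0,0,-0.02,0,0,0],[0,0,-0.02,0,0,0]]' -; python3 -m handwheel '[[0,0,-0.002,0,0,0],[0,0,-0.004,0,0,0],[0,0,-0.006,0,0,0],[0,0,-0.008,0,0,0],[0,0,-0.01,0,0,0],[0,0,-0.012,0,0,0],[0,0,-0.014,0,0,0],[0,0,-0.015,0,0,0]]' -
```

```text
time_s: 8.85
position: [0.4971, -0.1567, 0.1867]
tcp_rot: [[-0.252, 0.968, 0.0], [0.968, 0.252, -0.0], [-0.0, 0.0, -1.0]]
force: [-0.8, 1.0, 3.1]
opening: 0.34
grasp_force: 30.0
time_s: 9.52
position: [0.4972, -0.1568, 0.1719]
tcp_rot: [[-0.252, 0.968, 0.0], [0.968, 0.252, -0.0], [-0.001, 0.0, -1.0]]
force: [-0.9, 1.8, 6.1]
opening: 0.337
grasp_force: 30.0
```

```bash
python3 -m handwheel '[[0,0,-0.001,0,0,0],[0,0,-0.002,0,0,0],[0,0,-0.003,0,0,0],[0,0,-0.003,0,0,0],[0,0,-0.004,0,0,0],[0,0,-0.004,0,0,0],[0,0,-0.004,0,0,0],[0,0,-0.004,0,0,0]]' -; python3 - <<'E'
from h import *
im,D=cams.capture('scene');cv2.imwrite('pics/c3.png',cv2.resize(im[180:300,130:250],(600,600)))
E
```

```text
time_s: 10.18
position: [0.4975, -0.157, 0.169]
tcp_rot: [[-0.253, 0.968, 0.001], [0.968, 0.253, -0.001], [-0.002, 0.001, -1.0]]
force: [-2.3, 0.9, 11.7]
opening: 0.334
grasp_force: 30.0
```

View pics/c3.png

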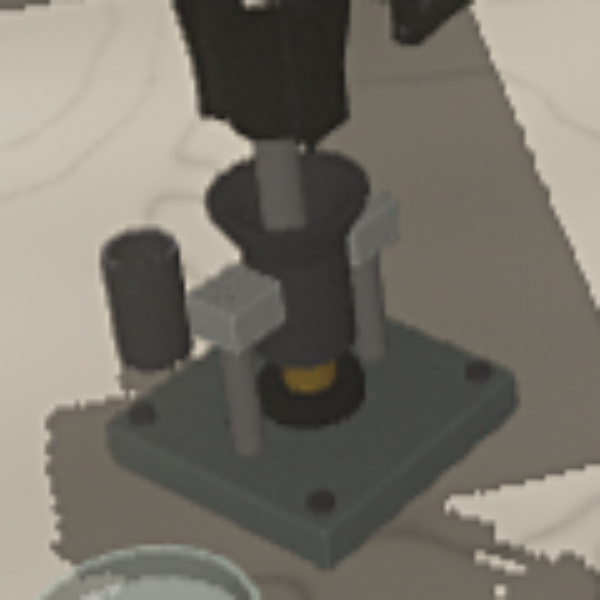

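The crop shows the brass cell below the barrel at (310,375), apparently on the black pad. Pressing slightly more to make sure it's seated.

```bash
python3 -m handwheel '[[0,0,-0.001,0,0,0],[0,0,-0.001,0,0,0],[0,0,-0.002,0,0,0],[0,0,-0.002,0,0,0],[0,0,-0.003,0,0,0],[0,0,-0.003,0,0,0],[0,0,-0.003,0,0,0],[0,0,-0.003,0,0,0]]' -
```

```text
time_s: 10.9
position: [0.4987, -0.1581, 0.1685]
tcp_rot: [[-0.253, 0.967, 0.005], [0.967, 0.253, -0.004], [-0.005, 0.004, -1.0]]
force: [-4.1, 0.0, 27.1]
opening: 0.336
grasp_force: 30.0
```

The force rose to 27 N with no further travel, so the cell is on the pad. I'll relieve the load, open and withdraw upward.

```bash
python3 -m handwheel '[[0,0,0.001,0,0,0],[0,0,0.003,0,0,0],[0,0,0.005,0,0,0],[0,0,0.005,0,0,0],[0,0,0.005,0,0,0],[0,0,0.005,0,0,0],[0,0,0.005,0,0,0],[0,0,0.005,0,0,0]]' -; python3 -m handwheel '[[0,0,0,0,0,0],[0,0,0,0,0,0],[0,0,0,0,0,0],[0,0,0,0,0,0],[0,0,0,0,0,0],[0,0,0,0,0,0],[0,0,0,0,0,0],[0,0,0,0,0,0]]' 1;  python3 -m handwheel '[[0,0,0,0,0,0],[0,0,0,0,0,0],[0,0,0,0,0,0],[0,0,0,0,0,0],[0,0,0,0,0,0],[0,0,0,0,0,0],[0,0,0.005,0,0,0],[0,0,0.01,0,0,0]]' 1
```

```text
time_s: 11.57
position: [0.497, -0.1565, 0.169]
tcp_rot: [[-0.252, 0.968, -0.001], [0.968, 0.252, 0.0], [0.001, -0.0, -1.0]]
force: [0.1, -0.7, -0.8]
opening: 0.337
grasp_force: 30.0
time_s: 12.23
position: [0.4971, -0.1566, 0.1694]
tcp_rot: [[-0.252, 0.968, 0.0], [0.968, 0.252, -0.0], [-0.0, 0.0, -1.0]]
force: [0.5, 0.1, 0.5]
opening: 0.859
grasp_force: 0.0
time_s: 12.9
position: [0.4969, -0.1565, 0.1795]
tcp_rot: [[-0.252, 0.968, -0.001], [0.968, 0.252, 0.0], [0.001, -0.001, -1.0]]
force: [-0.6, -1.0, 0.5]
opening: 1.0
grasp_force: 0.0
```

```bash
python3 -m handwheel '[[0,0,0.02,0,0,0],[0,0,0.04,0,0,0],[0,0,0.06,0,0,0],[0,0,0.08,0,0,0],[0,0,0.1,0,0,0],[0,0,0.12,0,0,0],[0,0,0.12,0,0,0],[0,0,0.12,0,0,0]]' -; python3 - <<'E'
from h import *
im,D=cams.capture('scene');P=cloud(cam('scene'),D);cv2.imwrite('pics/c4.png',cv2.resize(im[130:300,130:340],(790,600)))
Z=P[...,2];m=(np.hypot(P[...,0]-.497,P[...,1]+.156)<.03)&(Z>.135)&(Z<.21);print(P[m].mean(0),np.percentile(P[m][:,2],[1,99]))
E
```

```text
time_s: 13.57
position: [0.4976, -0.1569, 0.3007]
tcp_rot: [[-0.252, 0.968, 0.003], [0.968, 0.252, -0.002], [-0.003, 0.003, -1.0]]
force: [0.4, -0.4, 0.6]
opening: 0.998
grasp_force: 0.0
[ 0.50214207 -0.16092935  0.16827888] [0.13574795 0.18575218]
```

View pics/c4.png

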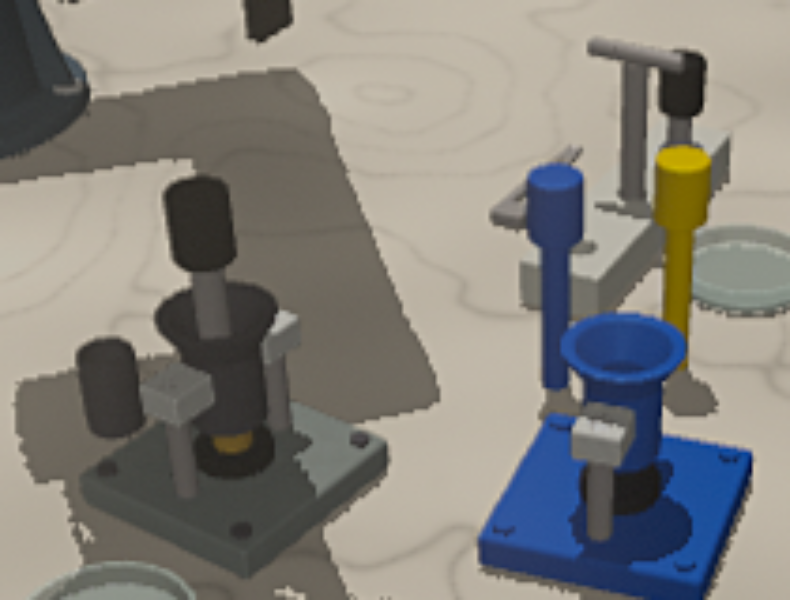

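The rod stands upright in the barrel with its handle at (200,225) and its top at 0.185 m, which puts the tip at about 0.045 m. The cell is on the pad at (233,440), the short rod is still in the rack at (683,85), and the gripper is clear.

```bash
python3 -c "
from rig import bot
print(bot.hand_in())"
```

```text
the job is handed in; nothing more can be done
None
```

The lens cell is pushed out onto the rubber pad, the long rod is released and standing in the barrel, and the short rod is still in the rack; the job was handed in at about 13.6 s, with no verdict returned.

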